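Load the finish tins into the bench rack and latch the keeper

TASK

Get the finish tins racked: swing the keeper bar well clear of the rack's mouth, and lift the wooden offcut out of the lane into the black crate behind the rack. Then push every tin on the bench, upright, into single file between the rails, fully in behind the keeper's line, and swing the keeper shut across the mouth until it clicks past its spring ball to the stop. Do not knock a tin over or shift the tools lying about.

Things in the scene. Friction and masses are not known exactly. Their poses are not given: they have to be found in the camera images.
- rack: Pale timber rack fixed to the bench: a floorless lane between two guide rails, closed by a 60 mm high end block, open at its mouth. Origin: on the bench at the lane's centre; y along the lane to the mouth, x across it (away from the robot), z up. Lane 98 mm wide; end block's inner face at y -150 mm; rails 28 mm high, 22 mm thick, to y +160; then guide boards flare out to y +210.
- mouth (a point): Centre of the rack's mouth on the bench, at rack (0, 150, 0) mm, axes as the rack's. The steel keeper bar, when shut, lies along the line y = 0 of this point, so its inner face is at y -8 mm here; three tins (264 mm) fit behind it.
- keeper (a joint): Keeper bar's angle (rad) about its hinge pin: 0 = shut at its stop, pointing along rack -x across the mouth; grows as the free end swings out towards rack +y (1.57 = along rack +y), at most 2.5. It stays where left (about 1 N moves it at the peg). At about 0.2 it meets a sprung steel ball on the near rail and needs about 6 N at the peg to pass; below about 0.07 it snaps to within 0.01.
- keeper_hinge (a point): The keeper's upright hinge pin on the far rail, at rack (59, 150) mm, this point 38 mm up. The bar is 16 mm wide, reaches 126 mm from the pin and occupies z 40 to 54 mm, passing over the rails.
- keeper_peg (a point): Top end of the upright grey peg on the keeper bar: round, 16 mm diameter, standing from z 54 to z 88 mm (this point at 88 mm), 75 mm from the hinge pin. To be pinched from above or pushed.
- offcut: Wooden offcut, 45 x 120 x 60 mm (own x, y, z), about 0.16 kg, standing loose in the lane, its long y axis roughly along the lane, its top 32 mm above the rails. Origin: centre of its underside.
- crate: Black open plastic crate fixed to the bench behind the rack, outside 130 x 190 x 55 mm (own x, y, z), walls and floor 5 mm. Origin: centre of its underside.
- tin1: A full, lidded wood-finish tin standing upright: cylinder 88 mm diameter, 80 mm high, about 0.5 kg, bare metal with a paper label; too wide to grasp, it slides on the bench when pushed low down. Origin: centre of its underside. Two or three of the four tins are there (None: absent), on the left part of the bench.
- tin2: As tin1.
- tin3: As tin1.
- tin4: As tin1.
- plane: Bystander, leave it alone: the wooden hand plane. Origin: underside, near its middle.
- chisel: Bystander, leave it alone: the chisel. Origin: underside, near its middle.
- sander: Bystander, leave it alone: the cork sanding block. Origin: underside, near its middle.
- tape: Bystander, leave it alone: the tape measure. Origin: underside, near its middle.
- square: Bystander, leave it alone: the try square. Origin: underside, near its middle.
Things that resemble listed ones, but are neither listed nor needed, are in the scene too. What is shaped like the tin1 but blue, orange or red is not meant.

How it is judged:
By the outcome, as a careful person would: the job done as asked, in the order asked, and still so for the second after the job is handed in, with the robot touching nothing.
Of tin1, tin2, tin3, tin4 only 2 to 3 are there at a start; the rules pass over those that are not, and their reading is None.
At some moment in a run one of tin1, tin2, tin3, tin4, offcut may be knocked a few centimetres aside while the robot is not near it.
Once in a run the grip may slacken for a moment while it holds something.
It also fails if it takes over 210 s, if anything falls off the work surface, if the arm or the gripper's body presses on something with over 40 N, if the wrist force passes 120 N, or if a joint passes its speed limit or range.

ROBOT

A 6-joint arm with a two-finger parallel gripper is mounted at the origin on the work surface. World frame = base frame: x ahead of the robot, y to its left, z up, the work surface at z = 0. Lengths are in m, angles in rad, forces in N, time in s.
With the tool pointing down it reaches from about 0.35 to 0.85 m from the base axis. Payload 8.1 kg.
Tool frame: the origin (TCP) lies at the very end of the fingers, on their centre line; the grasp point (between the pads) lies 19 mm behind it; z points along the fingers, y is the line along which they close (so a half turn about z gives the same grasp; the last joint's range is limited). The gripper opens to 93 mm and grips with 3 to 60 N. Pads are 15 mm wide; open, the fingers measure 128 mm over their backs; the gripper's body (75 mm by 188 mm) begins 65 mm behind the grasp point.
Start: joints at [1.02, 0.13, 1.488, -0, 1.523, -0.085], TCP at [0.269, 0.536, 0.219] pointing down, gripper open.
Joint ranges: [-2.96, 2.96], [-0.89, 2.26], [0.02, 2.5], [-1.34, 4.48], [0, 2.73], [-2.66, 2.66]. Speed limits (rad/s): [2.39, 2.39, 2.79, 3.14, 3.14, 3.14].

INTERFACE

Orientations are given as a rotation vector (axis times angle).
In Python, from plant import read_state, eyes, workorder gives the robot as it stands. The module is installed in compiled form; this text tells all that it offers.
- The arm moves only by the tool play_rows, never from a script. Its argument "targets" is one flat list of numbers, 4 for each row, row after row: the shift along the tool's x, y, z in cm, then the turn about the tool's z in degrees. In form: [dx, dy, dz, roll, dx, dy, dz, roll, ...]. A call has 1 to 8 rows; each row is the pose to reach, as a shift and turn from the pose commanded when the call began, along the tool's axes at that moment; what a row does not reach only later rows make up. A row lasts 1/12 s, in which the tool goes at most 41.7 mm and 7.16 degrees, less where a joint would pass 70% of its speed; a pose out of reach is approached as far as the arm can. A call with a gripper value outside its range is refused whole. "grip" is the finger opening in cm, from 0 to 9.3, set as the call begins (left out, the last holds). The fingers move at their own pace and stop on an object; "grip_force" is the grip in N (left out, the last holds). Time passes only in rows, so rows that repeat a pose let the fingers close. It gives the time, the measured TCP pose, the force, the opening and the grip force at its end, in the units of the state.
- read_state(): the state, without advancing time (a new reading comes with each control period).
- eyes.read_camera(name): name is "scene" or "top"; returns a dict with "image" (400x640x3 uint8, red, green, blue), "vfov" (degrees; the focal length in pixels is half the picture's height over the tangent of half this angle, whatever the lens; pixels are square), "cx", "cy" (the principal point, pixels), "cam_to_world" (4x4, takes a point from camera to world coordinates). Camera axes: x right, y up, looking along -z (the intrinsics and any distortion apply to the point x, -y, -z); pixel columns grow to the right and rows downward; lengths in m; the calibration is good to about 2 mm. A picture is of the moment at which its call begins. There is no depth.
- workorder.close_job(): hands the job in; it is judged then, once.
The state is a dict: "t": time; "q": joint angles; "dq": joint speeds; "joint_torque": joint torques, N m; "tool_pos": TCP position; "orientation": TCP orientation; "force": force on the tool from outside, world axes, zero at the start; "wrist_torque": the same for the moment, N m; "opening": finger opening in m; "gripper_force": force on a finger pad.
Only numpy, scipy, OpenCV 4.12 (cv2) and the standard library are available. Lean on these libraries where they do the work, as an engineer would, in place of code of your own. Each camera call takes 0.05 s, during which the arm holds its last target. There are 200 camera calls.

## Working session

There is one attempt and no reset: what is moved stays moved. The work goes in short steps, Python scripts to look and compute and a tool call to move; the robot and the scene stay as the last step left them, time stands still between calls to the robot, and variables do not carry over. Pictures are saved under pics/ and viewed, at most 14 in all, crops included, and the job is handed in when it is done.

Besides the shell and the picture viewer there is one more tool, called in YAML: its name, and indented under it one key for each argument. play_rows: Moves the arm, as the interface text tells. Its arguments: {"type":"object","properties":{"targets":{"type":"array"},"grip":{"type":"number"},"grip_force":{"type":"number"}},"required":["targets"]}

```bash
mkdir -p pics
cat > h.py <<'E'
import numpy as np, cv2
from plant import read_state, eyes, workorder
from scipy.spatial.transform import Rotation as R
def cam(n,save=None):
    c=eyes.read_camera(n)
    if save: cv2.imwrite('pics/'+save,c['image'][:,:,::-1])
    return c
def ray(c,u,v):
    f=c['image'].shape[0]/2/np.tan(np.radians(c['vfov'])/2)
    M=np.array(c['cam_to_world']); d=M[:3,:3]@np.array([(u-c['cx'])/f,-(v-c['cy'])/f,-1]); return M[:3,3],d
def at(c,u,v,z):
    o,d=ray(c,u,v); return (o+d*(z-o[2])/d[2]).round(4)
def pix(c,p):
    f=c['image'].shape[0]/2/np.tan(np.radians(c['vfov'])/2)
    M=np.array(c['cam_to_world']); q=M[:3,:3].T@(np.array(p)-M[:3,3]); return (c['cx']+f*q[0]/-q[2], c['cy']-f*q[1]/-q[2])
def move(*pts):
    """world TCP points (m) + yaw change deg -> cm in tool axes"""
    s=read_state(); T=R.from_rotvec(s['orientation'])
    for p in pts: print((T.inv().apply(np.array(p[:3])-s['tool_pos'])*100).round(2))
E
python3 - <<'E'
from h import *
import pickle
for n in('top','scene'):
    c=cam(n,n+'0.png'); print(n,{k:v for k,v in c.items() if k!='image'}); pickle.dump(c,open(n+'.pkl','wb'))
s=read_state(); print(s); print(R.from_rotvec(s['orientation']).as_matrix().round(3))
E
```

```text
top {'vfov': 54.17258006247298, 'cx': 318.59388481104037, 'cy': 195.70592803510337, 'cam_to_world': array([[ 0.01131382,  0.98536068, -0.17010678,  0.3678502 ],
       [-0.99990825,  0.0098813 , -0.00926556,  0.00826075],
       [-0.00744904,  0.17019601,  0.98538207,  1.17209217],
       [ 0.        ,  0.        ,  0.        ,  1.        ]])}
scene {'vfov': 51.062353020490754, 'cx': 320.7219859157758, 'cy': 198.86724873287963, 'cam_to_world': array([[-0.65999244, -0.43333273,  0.6137041 ,  1.31650121],
       [ 0.75126688, -0.3775942 ,  0.54131386,  0.65987974],
       [-0.0028379 ,  0.81831862,  0.57475785,  0.77189549],
       [ 0.        ,  0.        ,  0.        ,  1.        ]])}
{'t': 0.1, 'q': array([ 1.01958332e+00,  1.31067002e-01,  1.48914540e+00, -1.21538791e-05,
        1.52300113e+00, -8.54001359e-02]), 'dq': array([-1.08422715e-03, -1.82833667e-03, -4.06115933e-03, -2.12110110e-05,
       -1.05407645e-03,  1.10865145e-03]), 'joint_torque': array([ 1.44590438e-03, -5.61343002e+01, -4.93094051e+01,  7.70202535e-02,
        2.92001705e-02, -5.29712679e-05]), 'tool_pos': array([0.26921001, 0.535653  , 0.2177172 ]), 'orientation': array([-7.24984327e-01, -3.05628560e+00,  2.42375789e-03]), 'force': array([-0.56705733,  0.48348472,  0.1005295 ]), 'wrist_torque': array([-0.00077294,  0.02595242,  0.02154412]), 'gripper_force': 0.0, 'opening': 0.09306438654420977}
[[-0.893  0.449 -0.001]
 [ 0.449  0.893 -0.001]
 [ 0.    -0.002 -1.   ]]
```

View pics/top0.png

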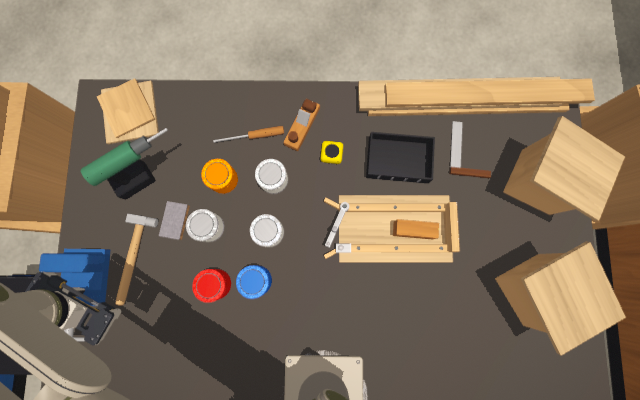

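View pics/scene0.png

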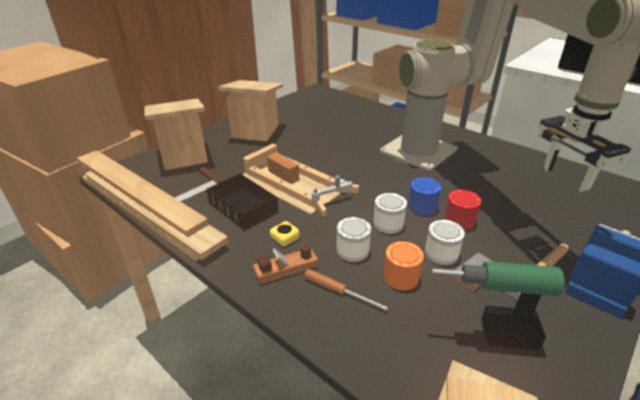

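The top view shows three bare tins at about (271,175), (266,231) and (204,225). The rack spans (325..458, 196..262) with its mouth to the left, the keeper lies partly open at (337,224), the offcut is at (416,229) and the crate at (399,157).

Run:
```python
from h import *
import pickle
c=pickle.load(open('top.pkl','rb')); im=c['image'][:,:,::-1]
cv2.imwrite('pics/crop0.png',cv2.resize(im[120:280,310:470],None,fx=3.7,fy=3.7,interpolation=cv2.INTER_CUBIC))
for n,u,v,z in [('tA',271,175,.08),('tB',266,231,.08),('tC',204,225,.08),('blue',253,281,.08),('orange',218,175,.08),('red',211,285,.08),('offc',416,229,.06),('crate',399,157,.055),('tape',332,152,.02),('plane',294,137,.03),('sander',172,220,.02)]: print(n,at(c,u,v,z))
```

```text
tA [0.6152 0.1555 0.08  ]
tB [0.4549 0.1643 0.08  ]
tC [0.4698 0.3389 0.08  ]
blue [0.3179 0.1952 0.08  ]
orange [0.6137 0.3075 0.08  ]
red [0.3059 0.3097 0.08  ]
offc [ 0.4667 -0.2589  0.06  ]
crate [ 0.6787 -0.2167  0.055 ]
tape [ 0.7023 -0.0202  0.02  ]
plane [0.7456 0.0959 0.03  ]
sander [0.4892 0.4531 0.02  ]
```

View pics/crop0.png

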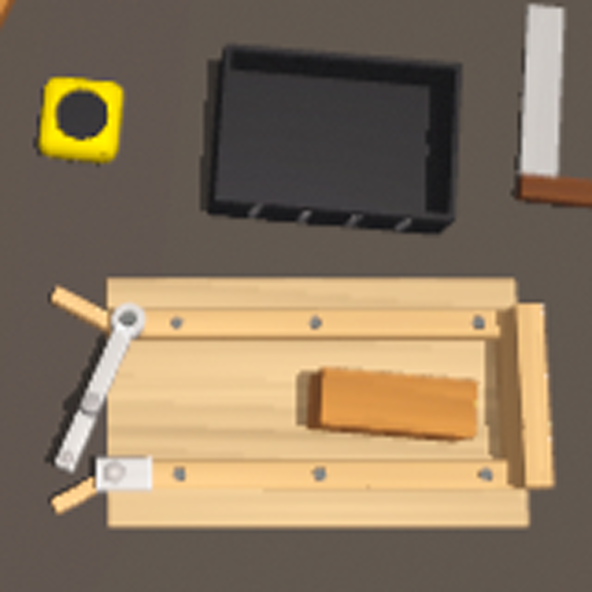

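The crop shows the hinge at crop (128,320), the peg top near (92,400), and the bar tip at (65,462), so the keeper is about 0.4 rad open. The offcut's top spans (320,368)-(477,438), and there are screw rows along both rails.

Run:
```python
from h import *
import pickle
c=pickle.load(open('top.pkl','rb'))
P=lambda x,y,z: at(c,310+(x+.5)/3.7-.5,120+(y+.5)/3.7-.5,z)
fa=[P(x,323,.028) for x in(176,315,479)]; ne=[P(x,474,.028) for x in(180,319,486)]
print(fa,ne)
print('hinge',P(128,320,.056),'peg',P(92,400,.088),'tip',P(65,462,.054))
print('offcut',[P(*p,.06) for p in((320,368),(477,380),(475,438),(322,427))])
print('crate',[P(*p,.055) for p in((225,46),(460,64),(447,228),(207,210))])
print('end block top inner',P(513,305,.06),P(526,485,.06))
print('tape',[P(*p,.03) for p in((48,78),(122,84),(42,155),(118,160))])
s=read_state()
# start of tin edges via hough
im=c['image']; g=cv2.cvtColor(im,cv2.COLOR_RGB2GRAY)
cs=cv2.HoughCircles(cv2.resize(g,None,fx=3,fy=3,interpolation=cv2.INTER_CUBIC)[420:930,500:900],cv2.HOUGH_GRADIENT,1,100,param1=100,param2=25,minRadius=38,maxRadius=58)
for u,v,r in cs[0]:
    u=(u+500)/3;v=(v+420)/3; print(u,v,r/3,at(c,u,v,.08))
```

```text
[array([ 0.5329, -0.0953,  0.028 ]), array([ 0.534 , -0.2061,  0.028 ]), array([ 0.5353, -0.3365,  0.028 ])] [array([ 0.4134, -0.0978,  0.028 ]), array([ 0.4146, -0.2066,  0.028 ]), array([ 0.416 , -0.3371,  0.028 ])]
hinge [ 0.5308 -0.0555  0.056 ] peg [ 0.4653 -0.0267  0.088 ] tip [ 0.4205 -0.0073  0.054 ]
offcut [array([ 0.4944, -0.2032,  0.06  ]), array([ 0.4863, -0.3235,  0.06  ]), array([ 0.4419, -0.3202,  0.06  ]), array([ 0.449 , -0.2037,  0.06  ])]
crate [array([ 0.7547, -0.1336,  0.055 ]), array([ 0.7412, -0.3218,  0.055 ]), array([ 0.6066, -0.3064,  0.055 ]), array([ 0.6193, -0.1178,  0.055 ])]
end block top inner [ 0.545  -0.3538  0.06  ] [ 0.4067 -0.3574  0.06  ]
tape [array([0.7346, 0.0087, 0.03  ]), array([ 0.73 , -0.052,  0.03 ]), array([0.6694, 0.013 , 0.03  ]), array([ 0.6658, -0.0488,  0.03  ])]
251.5 281.83334 16.566668 [0.3156 0.1992 0.08  ]
270.5 174.16667 15.7 [0.6176 0.157  0.08  ]
216.16667 174.16667 15.0 [0.6161 0.3129 0.08  ]
266.16666 230.5 16.433332 [0.4563 0.1639 0.08  ]
202.83333 223.16667 14.233334 [0.4749 0.3425 0.08  ]
```

Run:
```python
from h import *
H=np.array([.5318,-.055])
pk=lambda a,z:(H[0]-.075*np.cos(a),H[1]+.075*np.sin(a),z)
move((.464,-.026,.218),(.464,-.026,.06))
print('arc');move(*[pk(a,.06) for a in (.414,.6,.8,1,1.2,1.4,1.6,1.8,2.0)])
```

```text
[-4.263e+01 -4.143e+01  3.000e-02]
[-42.63 -41.41  15.83]
arc
[-42.5  -41.34  15.83]
[-42.56 -39.95  15.83]
[-42.91 -38.49  15.83]
[-43.54 -37.13  15.83]
[-44.42 -35.93  15.82]
[-45.53 -34.92  15.82]
[-46.82 -34.16  15.82]
[-48.23 -33.66  15.82]
[-49.72 -33.46  15.82]
```

play_rows:
  targets: [-3, -2.9, 0, 0, -6, -5.8, 0, 0, -9, -8.7, 0, 0, -12, -11.6, 0, 0, -15, -14.5, 0, 0, -18, -17.4, 0, 0, -20, -19.4, 0, 0, -21.3, -20.7, 0, 0]
  grip: 4

```text
t: 0.77
tool_pos: [0.3673, 0.2526, 0.2183]
orientation: [0.728, 3.056, -0.001]
force: [0.6, -0.4, -0.9]
opening: 0.044
gripper_force: 0.0
```

play_rows:
  targets: [-3, -2.9, 0, 0, -6, -5.8, 0, 0, -9, -8.7, 0, 0, -12, -11.6, 0, 0, -15, -14.5, 0, 0, -18, -17.4, 0, 0, -20, -19.4, 0, 0, -21.3, -20.7, 0, 0]

```text
t: 1.43
tool_pos: [0.4643, -0.0283, 0.2182]
orientation: [-0.729, -3.055, 0.001]
force: [0.2, 0.5, -0.3]
opening: 0.04
gripper_force: 0.0
```

Run:
```python
from h import *
s=read_state(); print(s['tool_pos'],s['q'],s['opening'],s['t']); move((.464,-.026,.06))
```

```text
[ 0.46432881 -0.02828528  0.21822638] [-1.70538112e-01 -2.41792294e-01  1.84732080e+00 -7.22301142e-04
  1.53647549e+00 -1.27293841e+00] 0.039988182328253796 1.4333
[ 0.13  0.2  15.82]
```

Very accurate. Descend and pinch the peg.

play_rows:
  targets: [0.1, 0.2, 4, 0, 0.1, 0.2, 8, 0, 0.1, 0.2, 11, 0, 0.1, 0.2, 13.5, 0, 0.1, 0.2, 15, 0, 0.1, 0.2, 15.7, 0, 0.1, 0.2, 15.7, 0]

```text
t: 2.02
tool_pos: [0.4624, -0.0226, 0.0596]
orientation: [-0.724, -3.053, 0.0]
force: [0.3, -0.6, 0.0]
opening: 0.0404
gripper_force: 0.0
```

play_rows:
  targets: [0, 0, 0, 0, 0, 0, 0, 0, 0, 0, 0, 0, 0, 0, 0, 0, 0, 0, 0, 0]
  grip: 0.8
  grip_force: 15

```text
t: 2.43
tool_pos: [0.4651, -0.0231, 0.0628]
orientation: [0.724, 3.055, 0.0]
force: [-0.7, 0.1, 5.7]
opening: 0.0157
gripper_force: 15.0
```

Run:
```python
from h import *
s=read_state(); print(s['tool_pos'],s['opening'],s['gripper_force'],s['force'])
H=np.array([.5318,-.055]); d=s['tool_pos'][:2]-H; a0=np.arctan2(d[1],-d[0]); r=np.hypot(*d); print(a0,r)
move(*[(H[0]-r*np.cos(a),H[1]+r*np.sin(a),s['tool_pos'][2]) for a in a0+np.arange(.1,1.75,.1)])
```

```text
[ 0.46505469 -0.02307845  0.06282085] 0.015668199792226698 15.000829249620438 [-0.65070114  0.11612034  5.68099049]
0.4461041173197392 0.07398595382558722
[-0.02  0.74  0.  ]
[-0.12  1.47  0.  ]
[-0.29  2.19  0.  ]
[-0.53  2.89  0.  ]
[-0.84  3.56  0.  ]
[-1.21  4.2   0.  ]
[-1.65  4.8   0.01]
[-2.14  5.35  0.01]
[-2.69  5.85  0.01]
[-3.28  6.29  0.01]
[-3.91  6.67  0.01]
[-4.58  6.99  0.01]
[-5.28  7.23  0.01]
[-6.    7.41  0.02]
[-6.73  7.51  0.02]
[-7.47  7.54  0.02]
[-8.21  7.5   0.02]
```

play_rows:
  targets: [0, 0.7, -0.2, 0, -0.12, 1.5, -0.3, 0, -0.3, 2.2, -0.3, 0, -0.55, 2.9, -0.3, 0, -0.85, 3.6, -0.3, 0, -1.2, 4.2, -0.3, 0, -1.65, 4.8, -0.3, 0, -2.15, 5.35, -0.3, 0]

```text
t: 3.1
tool_pos: [0.5072, 0.0159, 0.0639]
orientation: [-0.724, -3.055, 0.0]
force: [-4.0, -1.4, -9.8]
opening: 0.0157
gripper_force: 15.0
```

play_rows:
  targets: [-0.55, 0.5, 0, 0, -1.15, 0.95, 0, 0, -1.75, 1.3, 0, 0, -2.45, 1.65, 0, 0, -3.15, 1.9, 0, 0, -3.85, 2.05, 0, 0, -4.6, 2.15, 0, 0, -5.3, 2.2, 0, 0]

```text
t: 3.77
tool_pos: [0.5653, 0.0108, 0.0646]
orientation: [-0.725, -3.057, -0.0]
force: [-4.5, -2.3, -9.1]
opening: 0.0155
gripper_force: 15.0
```

play_rows:
  targets: [0, 0, 0, 0, 0, 0, 0, 0, 0, 0, -3, 0, 0, 0, -7, 0, 0, 0, -10, 0, 0, 0, -10, 0]
  grip: 4

```text
t: 4.27
tool_pos: [0.5704, 0.0111, 0.1752]
orientation: [0.721, 3.041, 0.005]
force: [1.4, 0.2, 0.5]
opening: 0.0402
gripper_force: 0.0
```

Run:
```python
from h import *
s=read_state(); print(s['tool_pos'],s['t'])
c=cam('top','top1.png'); import pickle; pickle.dump(c,open('top.pkl','wb'))
cv2.imwrite('pics/crop1.png',cv2.resize(c['image'][120:310,180:460,::-1],None,fx=2.8,fy=2.8,interpolation=cv2.INTER_CUBIC))
move((.468,-.263,.16))
```

```text
[0.57038441 0.01108333 0.1752139 ] 4.2667
[ -3.25 -29.04   1.07]
```

View pics/crop1.png

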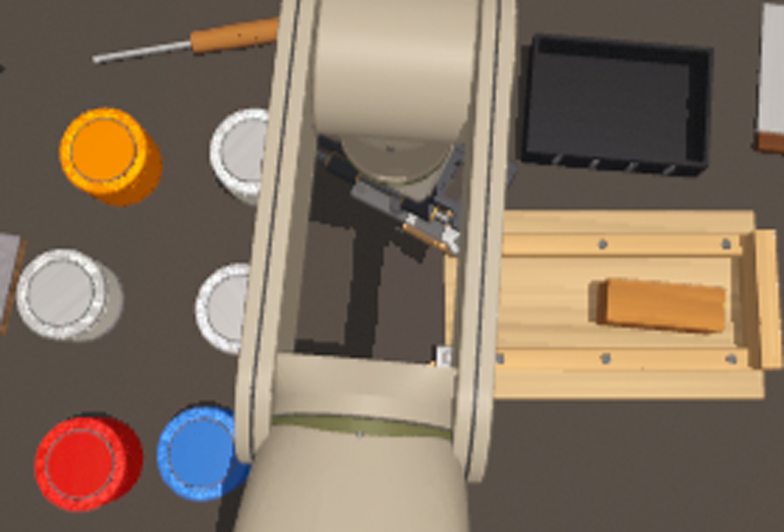

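The crop shows the offcut unmoved at crop (663,304), and the lane mouth looks free, with the arm hiding the keeper. Next I go over the offcut and turn 67°.

play_rows:
  targets: [-0.4, -3.6, 0, 7, -0.8, -7.2, 0, 14, -1.2, -10.8, 0, 21, -1.6, -14.4, 0, 28, -2, -18, 0, 35, -2.4, -21.6, 0, 42, -2.8, -25, 0, 49, -3.1, -27.7, 0, 56]
  grip: 9

```text
t: 4.98
tool_pos: [0.4673, -0.2526, 0.165]
orientation: [2.082, 2.35, 0.0]
force: [1.1, 0.1, -0.2]
opening: 0.0876
gripper_force: 0.0
```

play_rows:
  targets: [0, 0, 0, 7, 0, 0, 0, 11, 0, 0, 0, 11]

```text
t: 5.23
tool_pos: [0.468, -0.251, 0.1648]
orientation: [2.296, 2.143, 0.001]
force: [0.3, 0.4, 0.1]
opening: 0.09
gripper_force: 0.0
```

Run:
```python
from h import *
s=read_state(); print(s['tool_pos'],s['t'],s['q'][5]); print(R.from_rotvec(s['orientation']).as_matrix()[:,1])
move((.468,-.263,.033))
```

```text
[ 0.46796394 -0.25098817  0.16479898] 5.2333 -0.5201632038380896
[ 0.99761796 -0.06896814  0.00133998]
[-1.19  0.07 13.18]
```

play_rows:
  targets: [-1.2, 0.1, 3, 0, -1.2, 0.1, 7, 0, -1.2, 0.1, 10, 0, -1.2, 0.1, 12, 0, -1.2, 0.1, 13.1, 0, -1.2, 0.1, 13.1, 0]

```text
t: 5.73
tool_pos: [0.4666, -0.2607, 0.0308]
orientation: [-2.286, -2.149, 0.001]
force: [0.8, 0.9, 0.2]
opening: 0.0899
gripper_force: 0.0
```

play_rows:
  targets: [0, 0, 0, 0, 0, 0, 0, 0, 0, 0, 0, 0, 0, 0, 0, 0, 0, 0, 0, 0, 0, 0, 0, 0]
  grip: 4
  grip_force: 35

```text
t: 6.23
tool_pos: [0.4686, -0.2627, 0.0344]
orientation: [2.291, 2.148, 0.0]
force: [0.0, -0.2, -0.0]
opening: 0.0547
gripper_force: 0.0
```

play_rows:
  targets: [0, 0, -1, 0, 0, 0, -3, 0, 0, 0, -6, 0, 0, 0, -8, 0, 0, 0, -8, 0]

```text
t: 6.65
tool_pos: [0.4708, -0.2642, 0.1195]
orientation: [2.286, 2.143, 0.003]
force: [0.7, -0.9, -0.8]
opening: 0.045
gripper_force: 34.9
```

Run:
```python
from h import *
s=read_state(); print(s['tool_pos'],s['t'],s['opening'],s['gripper_force']); print(R.from_rotvec(s['orientation']).as_matrix()[:,1])
move((.6805,-.220,.115),(.6805,-.22,.038))
```

```text
[ 0.47083599 -0.26422093  0.11950831] 6.65 0.044971703412074786 34.929771423339844
[ 0.99790749 -0.06427751  0.00700246]
[ 5.76 20.64  0.57]
[ 5.8  20.58  8.27]
```

Run:
```python
from h import *
c=cam('scene'); s=read_state(); print(s['force'],s['opening'],s['tool_pos'],s['gripper_force'])
u,v=map(int,pix(c,s['tool_pos'])); print(u,v)
y0,x0=max(v-90,0),max(u-100,0)
cv2.imwrite('pics/g.png',cv2.resize(c['image'][y0:y0+150,x0:x0+200,::-1],None,fx=4,fy=4,interpolation=cv2.INTER_CUBIC)); print(x0,y0)
```

```text
[ 1.02382125 -0.82352994 -2.69811132] 0.04465567458911951 [ 0.46991393 -0.26358645  0.116892  ] 34.92799758911133
280 145
180 55
```

View pics/g.png

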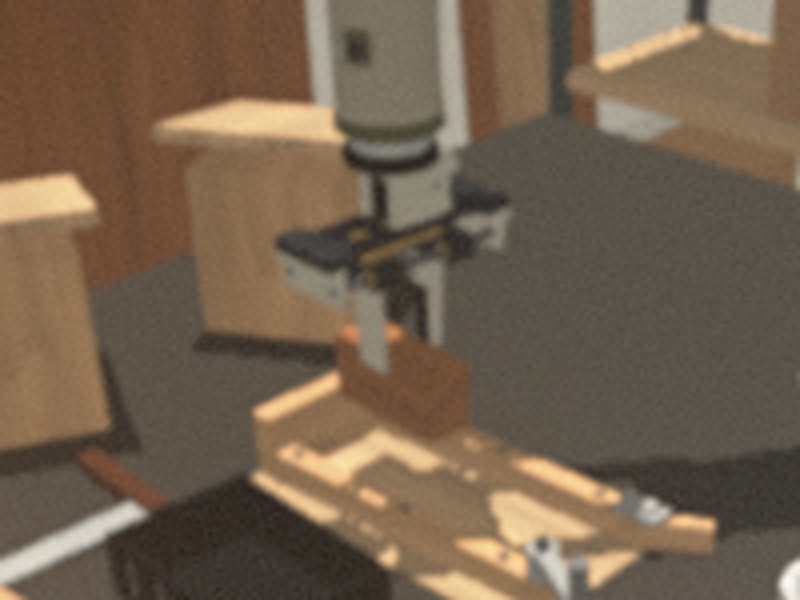

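The offcut is held squarely with about 30 mm of finger on it (crop (400,380)). Carry it to the crate.

play_rows:
  targets: [0.8, 3, 0, 0, 1.8, 6.5, 0, 0, 2.9, 10.3, 0, 0, 4, 14.2, 0, 0, 5, 18, 0, 0, 5.6, 20, 0, 0, 5.8, 20.6, 0, 0, 5.8, 20.6, 0, 0]

```text
t: 7.37
tool_pos: [0.6775, -0.2164, 0.1109]
orientation: [-2.288, -2.149, 0.002]
force: [0.4, 0.3, -2.3]
opening: 0.0443
gripper_force: 34.9
```

play_rows:
  targets: [0, 0, 2, 0, 0, 0, 4, 0, 0, 0, 6, 0, 0, 0, 7, 0, 0, 0, 7.6, 0, 0, 0, 7.8, 0, 0, 0, 7.8, 0]

```text
t: 7.95
tool_pos: [0.6768, -0.22, 0.0436]
orientation: [2.291, 2.145, -0.001]
force: [-23.0, 6.3, 45.6]
opening: 0.0444
gripper_force: 35.0
```

Run:
```python
from h import *
s=read_state(); print(s['tool_pos'],s['opening'],s['gripper_force'],s['force'])
```

```text
[ 0.67682156 -0.219975    0.04361645] 0.044365977104844814 35.0269541144371 [-23.02405606   6.32363067  45.55809004]
```

play_rows:
  targets: [0, 0, -0.6, 0, 0, 0, -0.6, 0]

```text
t: 8.12
tool_pos: [0.6769, -0.2189, 0.0437]
orientation: [2.292, 2.146, 0.001]
force: [3.2, 3.9, 29.6]
opening: 0.0449
gripper_force: 35.0
```

play_rows:
  targets: [0, 0, 0, 0, 0, 0, 0, 0, 0, 0, 0, 0, 0, 0, 0, 0]
  grip: 6.5

```text
t: 8.45
tool_pos: [0.6765, -0.2176, 0.0404]
orientation: [-2.291, -2.147, 0.001]
force: [0.4, 0.5, -0.6]
opening: 0.064
gripper_force: 0.0
```

play_rows:
  targets: [0, 0, -2, 0, 0, 0, -5, 0, 0, 0, -9, 0, 0, 0, -13, 0, 0, 0, -16, 0, -5, 0, -16, 0, -7, 0, -16, 0]

```text
t: 9.03
tool_pos: [0.6747, -0.2889, 0.2059]
orientation: [2.284, 2.147, 0.003]
force: [-1.0, -0.7, -0.9]
opening: 0.0649
gripper_force: 0.0
```

Run:
```python
from h import *
s=read_state(); print(s['tool_pos'],s['t'],s['q'][5])
c=cam('top'); import pickle; pickle.dump(c,open('top.pkl','wb'))
cv2.imwrite('pics/crop2.png',cv2.resize(c['image'][110:310,180:470,::-1],None,fx=2.7,fy=2.7,interpolation=cv2.INTER_CUBIC))
```

```text
[ 0.67470542 -0.28894687  0.2058507 ] 9.0333 -0.4122368238416096
```

View pics/crop2.png

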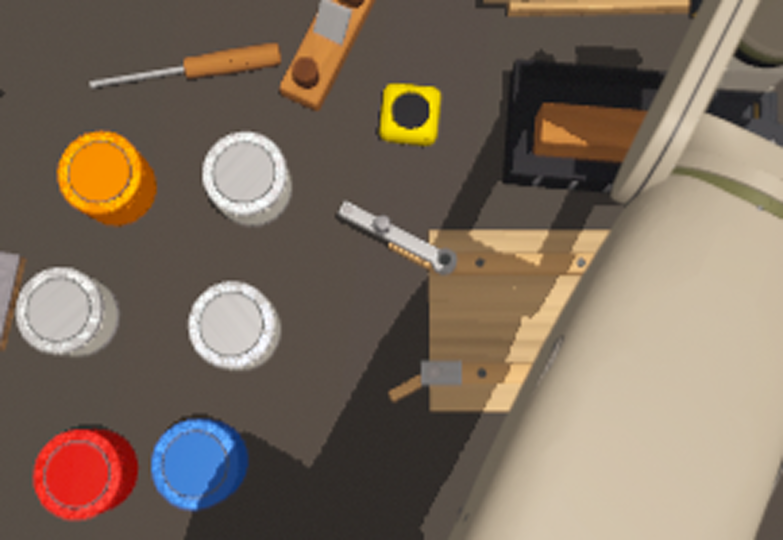

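The crop shows the offcut flat in the crate at (590,133), and the keeper open at about 2 rad with its tip at (345,210). The tins stand at A (246,175), B (233,323) and C (60,310).

Run:
```python
from h import *
import pickle
c=pickle.load(open('top.pkl','rb'))
P=lambda x,y,z: at(c,180+(x+.5)/2.7-.5,110+(y+.5)/2.7-.5,z)
for p in((246,175),(233,323),(60,310)): print(P(*p,.08))
print('sander edge',P(20,255,.02),P(3,345,.02),'keeper',P(443,260,.054),P(345,210,.054))
b=P(233,323,.08)
move((b[0],b[1]+.075,.2),(b[0],b[1]+.075,.022))
```

```text
[0.6166 0.1561 0.08  ]
[0.4596 0.1645 0.08  ]
[0.4711 0.3449 0.08  ]
sander edge [0.5373 0.4115 0.02  ] [0.438  0.4233 0.02  ] keeper [ 0.5315 -0.0542  0.054 ] [0.5849 0.0515 0.054 ]
[ 5.188e+01 -2.479e+01  3.000e-02]
[ 51.96 -24.83  17.83]
```

play_rows:
  targets: [3.5, -1.7, 0, -1, 7.2, -3.4, 0, -2, 10.9, -5.2, 0, -3, 14.6, -7, 0, -4, 18.3, -8.7, 0, -4.4, 22, -10.5, 0, -4.4, 25.5, -12.2, 0, -4.4, 28, -13.4, 0, -4.4]
  grip: 4

```text
t: 9.75
tool_pos: [0.5554, 0.0034, 0.2008]
orientation: [-2.205, -2.235, 0.001]
force: [0.7, 0.5, -0.3]
opening: 0.0398
gripper_force: 0.0
```

Run:
```python
from h import *
s=read_state(); print(s['tool_pos'],R.from_rotvec(s['orientation']).as_matrix()[:,1])
move((.4595,.2395,.2),(.4595,.2395,.022),(.4595,.205,.022))
```

```text
[0.55535734 0.00341364 0.20077211] [ 0.99990723  0.01354598 -0.00142504]
[23.74 -9.26  0.11]
[23.72 -9.24 17.91]
[20.27 -9.29 17.91]
```

play_rows:
  targets: [3.5, -1.4, 0, 0, 7.5, -2.9, 0, 0, 11.3, -4.4, 0, 0, 15, -5.9, 0, 0, 18.6, -7.3, 0, 0, 21.6, -8.5, 0, 0, 23.3, -9.2, 0, 0, 23.7, -9.2, 0, 0]

```text
t: 10.42
tool_pos: [0.4602, 0.2391, 0.201]
orientation: [-2.203, -2.238, 0.001]
force: [-0.4, -0.3, 0.2]
opening: 0.04
gripper_force: 0.0
```

play_rows:
  targets: [0, 0, 3.5, 0, 0, 0, 7.5, 0, 0, 0, 11.5, 0, 0, 0, 14.5, 0, 0, 0, 16.8, 0, 0, 0, 17.8, 0, 0, 0, 17.8, 0]

```text
t: 11.0
tool_pos: [0.46, 0.2347, 0.0204]
orientation: [-2.207, -2.233, 0.009]
force: [-0.0, -0.6, 0.0]
opening: 0.0399
gripper_force: 0.0
```

Run:
```python
from h import *
s=read_state(); print(s['tool_pos'],s['force'])
move((.4595,.211,.022),(.474,.06,.022),(.4735,.0,.022),(.475,-.2,.022))
```

```text
[0.46002294 0.23465109 0.02041477] [-0.04611849 -0.56042398  0.03295809]
[-2.36 -0.08 -0.15]
[-17.48   1.19  -0.12]
[-23.48   1.07  -0.11]
[-43.48   0.98  -0.06]
```

play_rows:
  targets: [-1.5, 0, 0, 0, -2.6, 0, 0, 0, -3.8, 0.1, 0, 0, -5.2, 0.2, 0, 0, -6.6, 0.35, 0, 0, -8, 0.45, 0, 0, -9.5, 0.55, 0, 0, -11, 0.7, 0, 0]

```text
t: 11.67
tool_pos: [0.4716, 0.1255, 0.025]
orientation: [2.207, 2.234, 0.003]
force: [0.1, 3.4, -1.2]
opening: 0.0402
gripper_force: 1.6
```

play_rows:
  targets: [-1.5, 0.15, 0, 0, -3, 0.3, 0, 0, -4.5, 0.4, 0, 0, -6, 0.5, 0, 0, -7.5, 0.5, 0, 0, -9, 0.45, 0, 0, -10.5, 0.4, 0, 0, -11.5, 0.4, 0, 0]

```text
t: 12.33
tool_pos: [0.4765, 0.0104, 0.025]
orientation: [2.209, 2.234, 0.003]
force: [-14.0, 31.6, 14.0]
opening: 0.0399
gripper_force: 16.5
```

Run:
```python
from h import *
s=read_state(); print(s['tool_pos'],s['force'])
c=cam('top'); cv2.imwrite('pics/crop3.png',cv2.resize(c['image'][110:310,180:470,::-1],None,fx=2.7,fy=2.7,interpolation=cv2.INTER_CUBIC))
```

```text
[0.47653296 0.01036578 0.02495653] [-14.04382988  31.61335848  14.00025159]
```

View pics/crop3.png

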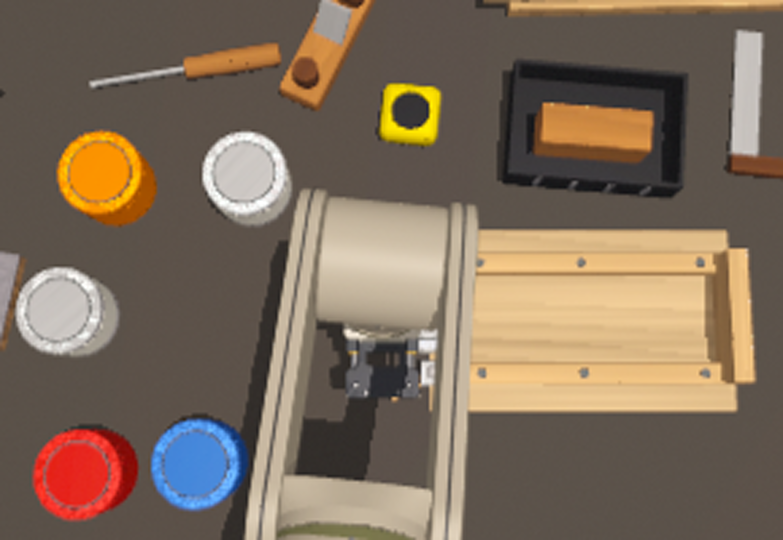

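The arm hides the tin and 32 N has built up at the lane entry. I back off, lift and look.

play_rows:
  targets: [1, 0, 0, 0, 3, 0, 0, 0, 5, 0, 0, 0, 7, 0, 0, 0, 7, 0, 0, 0]

```text
t: 12.8
tool_pos: [0.4757, 0.0842, 0.0245]
orientation: [2.205, 2.236, 0.003]
force: [0.6, 0.1, -0.2]
opening: 0.0398
gripper_force: 0.0
```

Run:
```python
from h import *
s=read_state(); print(s['tool_pos'],s['force'])
c=cam('scene'); u,v=map(int,pix(c,(.474,-.03,.04))); print(u,v)
cv2.imwrite('pics/g2.png',cv2.resize(c['image'][v-75:v+75,u-100:u+100,::-1],None,fx=4,fy=4,interpolation=cv2.INTER_CUBIC))
import pickle; pickle.dump((c,u-100,v-75),open('sc.pkl','wb'))
```

```text
[0.47571542 0.08422962 0.02449144] [ 0.63593397  0.12873232 -0.21628937]
333 190
```

View pics/g2.png

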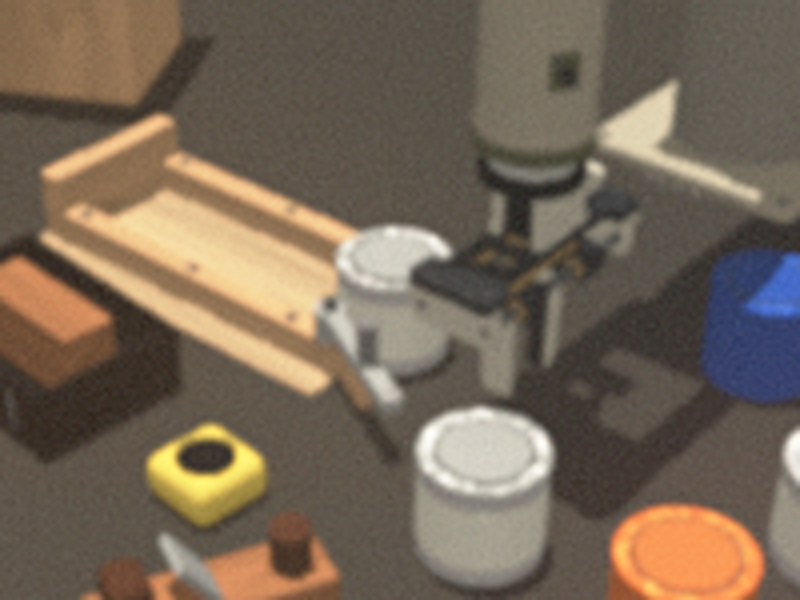

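The tin stands upright in the flare, with its lid centre at crop (394,257). I measure it from there.

Run:
```python
from h import *
import pickle
c,x0,y0=pickle.load(open('sc.pkl','rb'))
P=lambda x,y,z: at(c,x0+(x+.5)/4-.5,y0+(y+.5)/4-.5,z)
print('tin',P(394,257,.08),'L',P(335,262,.08),'R',P(452,262,.08),'A check',P(485,452,.08), 'hinge',P(330,305,.056),'screw far',P(293,317,.028),P(292,209,.028))
```

```text
tin [ 0.476  -0.0384  0.08  ] L [ 0.5113 -0.0679  0.08  ] R [ 4.523e-01 -2.000e-04  8.000e-02] A check [0.6191 0.1601 0.08  ] hinge [ 0.5314 -0.0553  0.056 ] screw far [ 0.5324 -0.094   0.028 ] [ 0.4115 -0.2077  0.028 ]
```

play_rows:
  targets: [-2.5, -0.35, 0, 0, -5, -0.35, 0, 0, -6.5, -0.35, 0, 0, -7.5, -0.35, 0, 0, -8.5, -0.35, 0, 0, -9.5, -0.35, 0, 0, -10.5, -0.35, 0, 0]

```text
t: 13.43
tool_pos: [0.4733, -0.0238, 0.0241]
orientation: [-2.208, -2.235, -0.002]
force: [-0.0, 4.6, 1.3]
opening: 0.0399
gripper_force: 2.5
```

Run:
```python
from h import *
s=read_state(); print(s['tool_pos'],s['force']); print(R.from_rotvec(s['orientation']).as_matrix()[:,:2])
```

```text
[ 0.47328632 -0.02378417  0.02407858] [-0.02172181  4.63932872  1.32891087]
[[-1.21940301e-02  9.99925408e-01]
 [ 9.99925249e-01  1.21933992e-02]
 [ 8.95536444e-04  7.06616696e-04]]
```

play_rows:
  targets: [-1.5, 0, 0, 0, -3, 0, 0, 0, -4.5, 0, 0, 0, -6, 0, 0, 0, -7.5, 0, 0, 0, -9, 0, 0, 0, -10.5, -0.1, 0, 0, -11.5, -0.1, 0, 0]

```text
t: 14.1
tool_pos: [0.4735, -0.1395, 0.024]
orientation: [-2.208, -2.235, -0.001]
force: [0.4, 6.4, 4.2]
opening: 0.04
gripper_force: 3.3
```

play_rows:
  targets: [2, 0, 0, 0, 5.5, 0, 0, 0, 9.5, 0, 0, 0, 13.5, 0, 0, 0, 17, 0, -3, 0, 20, 0, -7, 0, 21, 0, -11, 0, 21, 0, -13, 0]

```text
t: 14.77
tool_pos: [0.4709, 0.0734, 0.1563]
orientation: [2.204, 2.237, 0.002]
force: [0.8, -0.5, -0.2]
opening: 0.0398
gripper_force: 0.0
```

Run:
```python
from h import *
s=read_state(); print(s['tool_pos'],s['force'],s['q'][5])
move((.69,.156,.15),(.69,.156,.022),(.6166,.156,.022),(.53,.14,.022))
```

```text
[0.4708893  0.07341852 0.15631558] [ 0.79575667 -0.52761475 -0.17538512] 0.03228893675729728
[ 7.93 22.03  0.66]
[ 7.93 22.01 13.46]
[ 8.04 14.67 13.45]
[ 6.57  5.99 13.44]
```

play_rows:
  targets: [1.2, 3, 0, 7, 2.4, 6, 0, 14, 3.6, 9, 0, 21, 4.8, 12, 0, 28, 6, 15, 0, 35, 7.2, 17.5, 0, 42, 7.9, 19, 0, 49, 7.9, 19.7, 0, 56]
  grip: 6

```text
t: 15.43
tool_pos: [0.6685, 0.1538, 0.1529]
orientation: [3.001, 0.929, 0.0]
force: [-1.0, -0.4, 0.7]
opening: 0.0602
gripper_force: 0.0
```

play_rows:
  targets: [0, 0, 0, 7, 0, 0, 0, 14, 0, 0, 0, 21, 0, 0, 0, 28, 0, 0, 0, 34, 0, 0, 0, 34]

```text
t: 15.93
tool_pos: [0.667, 0.1523, 0.1534]
orientation: [3.141, 0.011, -0.0]
force: [-0.1, 0.5, -0.2]
opening: 0.06
gripper_force: 0.0
```

Run:
```python
from h import *
s=read_state(); print(s['tool_pos'],s['force'],s['q'][5],R.from_rotvec(s['orientation']).as_matrix()[:,1])
c=cam('top'); import pickle; pickle.dump(c,open('top.pkl','wb'))
cv2.imwrite('pics/crop4.png',cv2.resize(c['image'][80:310,160:460,::-1],None,fx=2.6,fy=2.6,interpolation=cv2.INTER_CUBIC))
move((.668,.156,.022),(.513,.13,.022))
```

```text
[0.66696566 0.15225947 0.15343918] [-0.12647225  0.47092838 -0.2236836 ] 1.71367972613171 [ 7.10806170e-03 -9.99974492e-01  7.01212709e-04]
[ 0.11 -0.37 13.15]
[-15.42   2.01  13.15]
```

View pics/crop4.png

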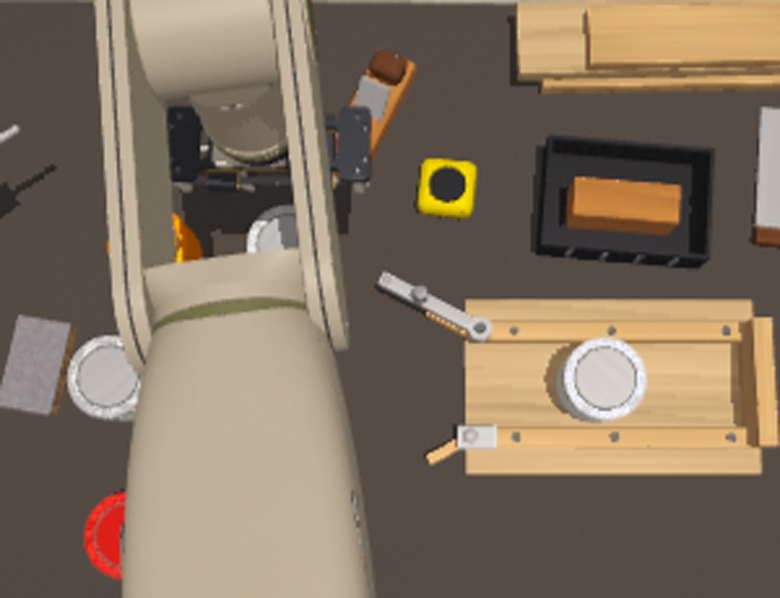

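Tin B stands in the lane at crop (604,379), tin A at about (285,235) is beneath the arm, and the plane is clear. Lower behind A and push it across.

play_rows:
  targets: [0.2, -0.3, 3.5, 0, 0.2, -0.3, 7.5, 0, 0.2, -0.3, 10.5, 0, 0.2, -0.3, 12.3, 0, 0.2, -0.3, 13, 0, 0.2, -0.3, 13, 0]

```text
t: 16.48
tool_pos: [0.667, 0.1553, 0.021]
orientation: [3.141, 0.023, -0.007]
force: [-0.1, 0.6, 0.2]
opening: 0.06
gripper_force: 0.0
```

play_rows:
  targets: [-1, 0, 0, 0, -2, 0.1, 0, 0, -3.2, 0.3, 0, 0, -4.5, 0.6, 0, 0, -5.8, 0.9, 0, 0, -7.2, 1.1, 0, 0, -8.6, 1.3, 0, 0, -10, 1.5, 0, 0]

```text
t: 17.15
tool_pos: [0.5712, 0.1398, 0.0268]
orientation: [-3.141, -0.022, -0.009]
force: [2.3, 1.6, -2.3]
opening: 0.06
gripper_force: 1.7
```

play_rows:
  targets: [-1.4, 0.2, 0, 0, -2.8, 0.4, 0, 0, -4, 0.6, 0, 0, -5, 0.8, 0, 0, -5.6, 0.8, 0, 0, -5.6, 0.8, 0, 0]

```text
t: 17.65
tool_pos: [0.5143, 0.1311, 0.0259]
orientation: [-3.141, -0.021, -0.006]
force: [0.1, 0.2, 0.8]
opening: 0.0598
gripper_force: 0.1
```

play_rows:
  targets: [2, 0, 0, 0, 5, 0, 0, 0, 8, 0, -2, 0, 8, 0, -6, 0, 8, 0, -10, 0, 8, 0, -13, 0, 8, 0, -13, 0]
  grip: 6

```text
t: 18.23
tool_pos: [0.5986, 0.1327, 0.1635]
orientation: [-3.14, -0.021, -0.021]
force: [-0.1, -0.1, 1.6]
opening: 0.0598
gripper_force: 0.0
```

Run:
```python
from h import *
s=read_state(); print(s['tool_pos'],s['force'],s['q'][5],R.from_rotvec(s['orientation']).as_matrix()[:,1])
move((.473,.21,.152))
```

```text
[0.59863733 0.13267404 0.16349265] [-0.11889979 -0.06234408  1.64804302] 1.6921225238735662 [ 0.01317035 -0.99991188 -0.00166369]
[-12.48  -7.9    0.99]
```

play_rows:
  targets: [-1.8, -1.1, 0, -7, -3.6, -2.2, 0, -14, -5.4, -3.4, 0, -21, -7.2, -4.6, 0, -28, -9, -5.8, 0, -35, -10.8, -7, 0, -42, -12, -7.8, 0, -49, -12.5, -7.9, 0, -56]
  grip: 4

```text
t: 18.9
tool_pos: [0.4662, 0.211, 0.1545]
orientation: [-2.758, -1.504, -0.002]
force: [0.3, -0.8, 0.7]
opening: 0.0398
gripper_force: 0.0
```

play_rows:
  targets: [0, 0, 0, -7, 0, 0, 0, -14, 0, 0, 0, -21, 0, 0, 0, -28, 0, 0, 0, -34, 0, 0, 0, -34]

```text
t: 19.4
tool_pos: [0.4678, 0.2096, 0.1545]
orientation: [2.201, 2.241, 0.002]
force: [0.2, 0.3, 0.7]
opening: 0.0401
gripper_force: 0.0
```

Run:
```python
from h import *
s=read_state(); print(s['tool_pos'],s['q'][5],R.from_rotvec(s['orientation']).as_matrix()[:,:2])
c=cam('scene'); u,v=map(int,pix(c,(.474,.131,.08))); print(u,v)
import pickle; pickle.dump(c,open('sc.pkl','wb'))
cv2.imwrite('pics/g3.png',cv2.resize(c['image'][v-60:v+90,u-100:u+100,::-1],None,fx=4,fy=4,interpolation=cv2.INTER_CUBIC))
move((.473,.207,.022))
```

```text
[0.46778841 0.2096253  0.15453779] 0.3030991728566515 [[-1.81603550e-02  9.99834324e-01]
 [ 9.99835020e-01  1.81598868e-02]
 [ 3.66779228e-04  1.24195997e-03]]
376 199
[-0.27  0.51 13.24]
```

View pics/g3.png

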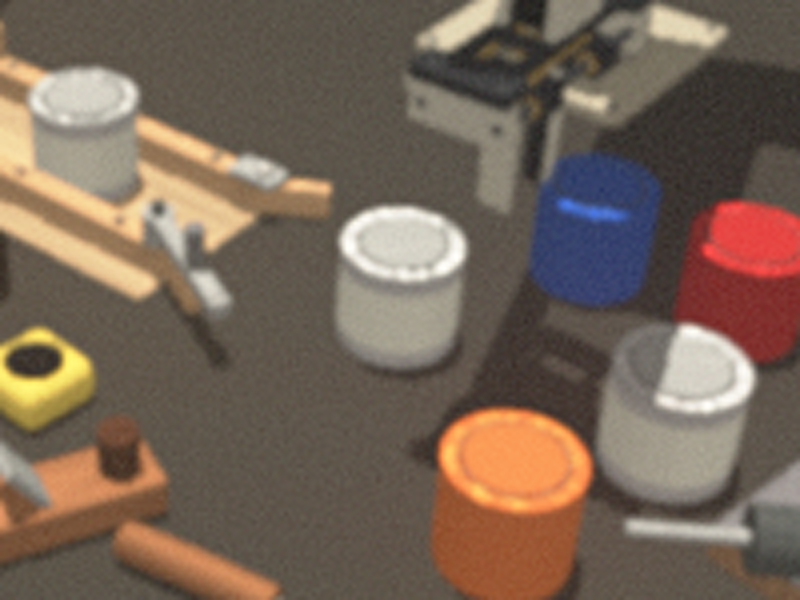

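Tin A is upright at crop (403,243), dead ahead of the mouth, and tin C is unmoved at (682,372). Push A in.

play_rows:
  targets: [-0.1, 0.5, 3.5, 0, -0.1, 0.5, 7.5, 0, -0.1, 0.5, 10.5, 0, -0.1, 0.5, 12.3, 0, -0.1, 0.5, 13, 0, -0.1, 0.5, 13, 0]

```text
t: 19.95
tool_pos: [0.4708, 0.208, 0.022]
orientation: [-2.209, -2.231, 0.005]
force: [-0.0, 0.4, 0.4]
opening: 0.0402
gripper_force: 0.0
```

play_rows:
  targets: [-1.5, 0, 0, 0, -2.6, 0, 0, 0, -3.8, 0, 0, 0, -5.2, 0, 0, 0, -6.7, 0, 0, 0, -8.2, 0, 0, 0, -9.7, -0.1, 0, 0, -11.2, -0.1, 0, 0]

```text
t: 20.62
tool_pos: [0.474, 0.0962, 0.0256]
orientation: [2.208, 2.233, 0.006]
force: [0.3, 5.3, 2.4]
opening: 0.0401
gripper_force: 2.6
```

Run:
```python
from h import *
s=read_state(); print(s['tool_pos'],s['force'],s['q'][5],R.from_rotvec(s['orientation']).as_matrix()[:,1])
move((.4726,.0,.024),(.473,-.12,.024))
```

```text
[0.47397988 0.09619074 0.02563062] [0.28150796 5.27065104 2.40563302] 0.08117107538469451 [0.99993223 0.01111361 0.00346687]
[-9.62 -0.25  0.14]
[-21.62  -0.34   0.12]
```

play_rows:
  targets: [-1.5, -0.1, 0, 0, -3, -0.2, 0, 0, -4.5, -0.25, 0, 0, -6, -0.25, 0, 0, -7.5, -0.25, 0, 0, -9, -0.25, 0, 0, -10.2, -0.25, 0, 0, -11.2, -0.25, 0, 0]

```text
t: 21.28
tool_pos: [0.4728, -0.0163, 0.0256]
orientation: [2.208, 2.232, 0.005]
force: [-0.4, 7.2, 4.5]
opening: 0.04
gripper_force: 3.4
```

Run:
```python
from h import *
s=read_state(); print(s['tool_pos'],s['force'])
```

```text
[ 0.47281714 -0.01634673  0.02560244] [-0.35964945  7.16638919  4.45196184]
```

play_rows:
  targets: [-1.5, 0, 0, 0, -3, 0, 0, 0, -4.5, 0, 0, 0, -6, 0, 0, 0, -7.5, 0, 0, 0, -9, 0, 0, 0, -10, 0, 0, 0, -10.5, 0, 0, 0]

```text
t: 21.95
tool_pos: [0.4739, -0.121, 0.0255]
orientation: [2.209, 2.232, 0.005]
force: [1.0, 13.7, 8.3]
opening: 0.0402
gripper_force: 6.4
```

play_rows:
  targets: [2, 0, 0, 0, 5.5, 0, 0, 0, 9.5, 0, 0, 0, 13.5, 0, 0, 0, 17, 0, -3, 0, 20, 0, -7, 0, 23.5, 0, -11, 0, 27, 0, -13, 0]

```text
t: 22.62
tool_pos: [0.4706, 0.1323, 0.1444]
orientation: [2.207, 2.231, 0.005]
force: [0.9, -0.5, -0.6]
opening: 0.04
gripper_force: 0.0
```

Run:
```python
from h import *
import pickle
s=read_state(); print(s['tool_pos'],s['force'],s['t'],R.from_rotvec(s['orientation']).as_matrix()[:,1])
c=pickle.load(open('sc.pkl','rb')); print('C scene(bias +.0025,+.004)',at(c,276+682/4,139+372/4,.08))
move((.471,.382,.152))
```

```text
[0.4706094  0.13228053 0.14444402] [ 0.89864432 -0.54600055 -0.61824599] 22.6167 [0.99993349 0.01075195 0.00417362]
C scene(bias +.0025,+.004) [0.4763 0.3511 0.08  ]
[24.97  0.31 -0.76]
```

play_rows:
  targets: [3.5, 0, -0.5, 0, 7.5, 0.1, -0.5, 0, 11.5, 0.2, -0.5, 0, 15.5, 0.3, -0.5, 0, 19, 0.4, -0.5, 0, 22.5, 0.4, -0.5, 0, 24.7, 0.4, -0.5, 0, 25, 0.4, -0.5, 0]
  grip: 8

```text
t: 23.28
tool_pos: [0.4705, 0.3854, 0.1468]
orientation: [-2.205, -2.237, -0.004]
force: [1.0, 0.1, -0.9]
opening: 0.0797
gripper_force: 0.0
```

Run:
```python
from h import *
s=read_state(); print(s['tool_pos'],s['opening'])
move((.472,.384,.022),(.4728,.12,.022))
c=cam('top'); cv2.imwrite('pics/crop5.png',cv2.resize(c['image'][120:310,140:460,::-1],None,fx=2.45,fy=2.45,interpolation=cv2.INTER_CUBIC))
```

```text
[0.47049831 0.38540025 0.14679732] 0.07974427777456264
[-0.17  0.13 12.48]
[-26.57  -0.17  12.42]
```

View pics/crop5.png

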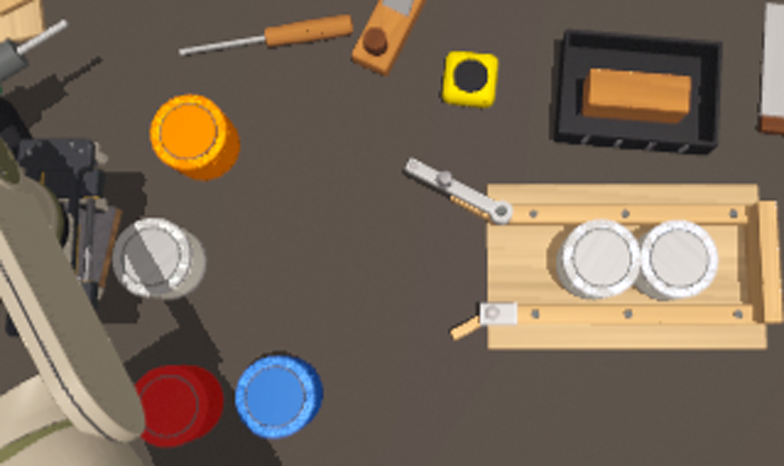

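Two tins stand in the lane at crop (600,258) and (679,258), and C is at (153,257), undisturbed. Lower behind C and push.

play_rows:
  targets: [-0.1, 0.15, 3.5, 0, -0.1, 0.15, 7, 0, -0.1, 0.15, 10, 0, -0.1, 0.15, 11.7, 0, -0.1, 0.15, 12.3, 0, -0.1, 0.15, 12.3, 0]

```text
t: 23.83
tool_pos: [0.4714, 0.3789, 0.0211]
orientation: [-2.209, -2.233, 0.005]
force: [0.1, -0.6, -0.2]
opening: 0.0799
gripper_force: 0.0
```

play_rows:
  targets: [-0.8, 0, 0, 0, -1.6, 0, 0, 0, -2.6, 0, 0, 0, -4, 0, 0, 0, -5.5, 0, 0, 0, -7, 0, 0, 0, -8.5, 0, 0, 0, -10, 0, 0, 0]

```text
t: 24.5
tool_pos: [0.474, 0.28, 0.0235]
orientation: [2.208, 2.235, 0.004]
force: [0.3, 5.6, 4.0]
opening: 0.0797
gripper_force: 3.3
```

Run:
```python
from h import *
s=read_state(); print(s['tool_pos'],s['force'])
move((.4725,.125,.024))
```

```text
[0.47403057 0.27995581 0.02350383] [0.26316835 5.61822887 4.0326032 ]
[-15.49  -0.34  -0.07]
```

play_rows:
  targets: [-2, 0, 0, 0, -4, -0.05, 0, 0, -6, -0.1, 0, 0, -8, -0.15, 0, 0, -10, -0.2, 0, 0, -12, -0.25, 0, 0, -14, -0.3, 0, 0, -15.2, -0.3, 0, 0]

```text
t: 25.17
tool_pos: [0.4725, 0.127, 0.0233]
orientation: [2.208, 2.233, 0.002]
force: [-0.4, 5.1, 3.0]
opening: 0.0805
gripper_force: 4.1
```

play_rows:
  targets: [1.5, 0, 0, 0, 3.5, 0, 0, 0, 5, 0, 0, 0, 5, 0, 0, 0]

```text
t: 25.5
tool_pos: [0.4711, 0.1793, 0.0224]
orientation: [-2.207, -2.236, 0.0]
force: [-0.6, -0.0, -0.7]
opening: 0.0802
gripper_force: 0.0
```

play_rows:
  targets: [0, 0, 0, 0, 0, 0, 0, 0, 0, 0, 0, 0, 0, 0, 0, 0, 0, 0, 0, 0, 0, 0, 0, 0]
  grip: 4

```text
t: 26.0
tool_pos: [0.4715, 0.1785, 0.0224]
orientation: [2.208, 2.235, -0.0]
force: [-0.4, 0.6, 0.2]
opening: 0.0443
gripper_force: 0.0
```

Run:
```python
from h import *
s=read_state(); print(s['tool_pos'],s['force'],s['opening'])
c=cam('scene'); print(pix(c,(.4725,.1,.08)))
hsv=c['image']; u,v=map(int,pix(c,(.4725,.1,.08)))
cv2.imwrite('pics/g4.png',cv2.resize(c['image'][v-60:v+90,u-110:u+90,::-1],None,fx=4,fy=4,interpolation=cv2.INTER_CUBIC))
move((.4725,.0,.024),(.473,-.08,.024))
```

```text
[0.47152277 0.17852337 0.02242908] [-0.42795448  0.55454776  0.24399644] 0.044306741337994796
(np.float64(368.26594290382656), np.float64(195.10516212352346))
[-17.87  -0.12  -0.15]
[-25.87  -0.17  -0.15]
```

play_rows:
  targets: [-2.5, 0, 0, 0, -4, 0, 0, 0, -5, 0, 0, 0, -6.5, 0, 0, 0, -8, 0, 0, 0, -9.5, -0.1, 0, 0, -11, -0.1, 0, 0, -12.5, -0.1, 0, 0]

```text
t: 26.72
tool_pos: [0.472, 0.0537, 0.0225]
orientation: [-2.207, -2.235, -0.001]
force: [0.5, 3.2, 0.1]
opening: 0.0402
gripper_force: 2.1
```

play_rows:
  targets: [-1.5, 0, 0, 0, -3, 0, 0, 0, -4.5, 0, 0, 0, -6, 0, 0, 0, -7.5, 0, 0, 0, -8.5, 0, 0, 0, -8.5, 0, 0, 0]

```text
t: 27.3
tool_pos: [0.4732, -0.0325, 0.0225]
orientation: [2.209, 2.233, -0.0]
force: [0.3, 0.0, 0.2]
opening: 0.0401
gripper_force: 0.0
```

Run:
```python
from h import *
s=read_state(); print(s['tool_pos'],s['force'])
```

```text
[ 0.47320816 -0.03254155  0.02252559] [0.27111791 0.02199101 0.2243805 ]
```

Continue the last 4.5 cm slowly.

play_rows:
  targets: [-0.8, 0, 0, 0, -1.6, 0, 0, 0, -2.4, 0, 0, 0, -3.2, 0, 0, 0, -3.8, 0, 0, 0, -4.3, 0, 0, 0, -4.3, 0, 0, 0]

```text
t: 27.88
tool_pos: [0.4737, -0.0726, 0.0224]
orientation: [-2.206, -2.234, -0.002]
force: [0.1, 7.6, 1.8]
opening: 0.0397
gripper_force: 2.9
```

play_rows:
  targets: [2, 0, 0, 0, 5.5, 0, 0, 0, 9.5, 0, 0, 0, 13, 0, 0, 0, 15, 0, -3, 0, 15, 0, -7, 0, 15, 0, -11, 0, 15, 0, -14, 0]

```text
t: 28.55
tool_pos: [0.4721, 0.0771, 0.1656]
orientation: [2.204, 2.236, 0.002]
force: [1.4, -0.4, 0.8]
opening: 0.04
gripper_force: 0.0
```

play_rows:
  targets: [3.5, 0, -1, 0, 7.5, 0, -1, 0, 11.5, 0, -1, 0, 15, 0, -1, 0, 17, 0, -1, 0, 17, 0, -1, 0]

```text
t: 29.05
tool_pos: [0.4687, 0.25, 0.1723]
orientation: [-2.202, -2.239, -0.001]
force: [1.0, -0.0, -0.3]
opening: 0.0401
gripper_force: 0.0
```

Run:
```python
from h import *
s=read_state(); print(s['tool_pos'],s['force'],s['t'])
c=cam('top'); import pickle; pickle.dump(c,open('top.pkl','wb'))
cv2.imwrite('pics/crop6.png',cv2.resize(c['image'][140:280,290:470,::-1],None,fx=4,fy=4,interpolation=cv2.INTER_CUBIC))
```

```text
[0.46873081 0.25002508 0.17232043] [ 0.95012405 -0.03027249 -0.30838774] 29.05
```

View pics/crop6.png

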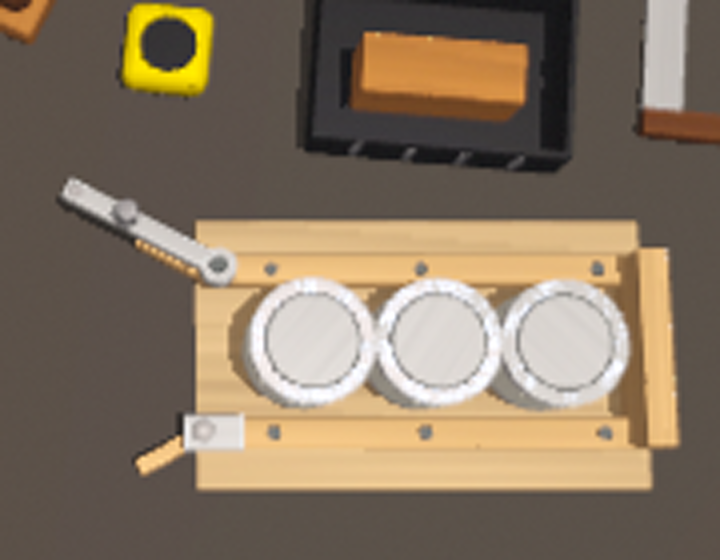

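All three tins are upright in single file, at crop (311,342), (438,342) and (565,342), with the outer edge behind the keeper line. The offcut is in the crate. Now I pinch the keeper peg.

Run:
```python
from h import *
import pickle
c=pickle.load(open('top.pkl','rb'))
P=lambda x,y,z: at(c,290+(x+.5)/4-.5,140+(y+.5)/4-.5,z)
print('tin',P(311,342,.08),'peg',P(124,210,.088),'hinge',P(217,265,.054))
move((.566,.012,.172),(.566,.012,.067))
```

```text
tin [ 0.4743 -0.1188  0.08  ] peg [0.5653 0.0128 0.088 ] hinge [ 0.5318 -0.0546  0.054 ]
[-2.375e+01  9.330e+00  2.000e-02]
[-23.75   9.33  10.52]
```

play_rows:
  targets: [-3, 1.3, 0, 0, -6.5, 2.6, 0, 0, -10, 3.9, 0, 0, -13.5, 5.2, 0, 0, -17, 6.6, 0, 0, -20.5, 8, 0, 0, -23, 9.1, 0, 0, -23.8, 9.3, 0, 0]

```text
t: 29.77
tool_pos: [0.5663, 0.004, 0.1724]
orientation: [2.211, 2.229, -0.002]
force: [0.9, 0.0, 0.3]
opening: 0.0397
gripper_force: 0.0
```

play_rows:
  targets: [0, 0, 0, 0, 0, 0, 0, 0]

```text
t: 29.93
tool_pos: [0.565, 0.0087, 0.1721]
orientation: [-2.209, -2.233, 0.001]
force: [0.0, 0.9, -0.6]
opening: 0.0395
gripper_force: 0.0
```

Run:
```python
from h import *
s=read_state(); print(s['tool_pos'],s['opening']); move((.566,.012,.067))
```

```text
[0.56502335 0.00871162 0.17214389] 0.039522208852195304
[ 0.32  0.11 10.51]
```

play_rows:
  targets: [0.2, 0.1, 3, 0, 0.2, 0.1, 6, 0, 0.2, 0.1, 8.5, 0, 0.2, 0.1, 10, 0, 0.2, 0.1, 10.4, 0, 0.2, 0.1, 10.4, 0]

```text
t: 30.43
tool_pos: [0.5649, 0.0126, 0.067]
orientation: [-2.204, -2.235, 0.003]
force: [0.3, 0.4, -0.6]
opening: 0.0401
gripper_force: 0.0
```

play_rows:
  targets: [0, 0, 0, 0, 0, 0, 0, 0, 0, 0, 0, 0, 0, 0, 0, 0, 0, 0, 0, 0, 0, 0, 0, 0, 0, 0, 0, 0]
  grip: 0.8
  grip_force: 30

```text
t: 31.02
tool_pos: [0.5674, 0.0109, 0.0696]
orientation: [2.207, 2.234, 0.002]
force: [-1.5, -0.5, 6.3]
opening: 0.0153
gripper_force: 30.0
```

Run:
```python
from h import *
s=read_state(); print(s['tool_pos'],s['opening'],s['gripper_force'],s['force'])
H=np.array([.5318,-.055]); d=s['tool_pos'][:2]-H; a0=np.arctan2(d[1],-d[0]); r=np.hypot(*d); print(a0,r)
for a in np.arange(a0-.15,-.06,-.15):print(round(a,2),end=' ');move((H[0]-.075*np.cos(a),H[1]+.075*np.sin(a),s['tool_pos'][2]))
```

```text
[0.56738046 0.01094828 0.0696001 ] 0.015336866561249513 30.004233419895172 [-1.54188213 -0.54524559  6.29658841]
2.065558323166902 0.07493427205894343
1.92 [ 0.48 -1.02 -0.  ]
1.77 [ 0.79 -2.1  -0.  ]
1.62 [ 0.94 -3.21 -0.01]
1.47 [ 0.92 -4.34 -0.01]
1.32 [ 0.73 -5.44 -0.01]
1.17 [ 0.38 -6.51 -0.01]
1.02 [-0.13 -7.51 -0.01]
0.87 [-0.78 -8.43 -0.01]
0.72 [-1.56 -9.24 -0.02]
0.57 [-2.45 -9.92 -0.02]
0.42 [ -3.44 -10.46  -0.02]
0.27 [ -4.49 -10.85  -0.02]
0.12 [ -5.6  -11.08  -0.02]
-0.03 [ -6.72 -11.14  -0.02]
```

play_rows:
  targets: [0.4, -1, 0, 0, 0.8, -2.1, 0, 0, 0.95, -3.2, 0, 0, 0.9, -4.3, 0, 0, 0.75, -5.4, 0, 0, 0.4, -6.5, 0, 0, -0.1, -7.5, 0, 0, -0.8, -8.4, 0, 0]

```text
t: 31.68
tool_pos: [0.4842, 0.0031, 0.07]
orientation: [2.205, 2.235, 0.007]
force: [3.9, 4.8, 4.1]
opening: 0.015
gripper_force: 30.0
```

play_rows:
  targets: [-0.75, -0.8, 0, 0, -1.65, -1.5, 0, 0, -2.65, -2.05, 0, 0, -3.7, -2.45, 0, 0, -4.8, -2.7, 0, 0, -5.9, -2.75, 0, 0, -6.4, -2.75, 0, 0, -6.4, -2.75, 0, 0]

```text
t: 32.35
tool_pos: [0.4556, -0.0636, 0.0697]
orientation: [2.209, 2.234, -0.002]
force: [-9.0, -2.3, 14.4]
opening: 0.0147
gripper_force: 30.0
```

Run:
```python
from h import *
s=read_state(); print(s['tool_pos'],s['opening'],s['gripper_force'],s['force'])
H=np.array([.5318,-.055]); d=s['tool_pos'][:2]-H; print(np.arctan2(d[1],-d[0]),np.hypot(*d))
```

```text
[ 0.45557215 -0.06364374  0.06972947] 0.014749897500059516 30.006273686885834 [-8.995708   -2.27992788 14.39820766]
-0.11291121180692586 0.07671636005392432
```

play_rows:
  targets: [0, 0, 0, 0, 0, 0, 0, 0, 0, 0, 0, 0, 0, 0, -2, 0, 0, 0, -5, 0, 3.5, 0, -5, 0, 6, 0, -5, 0, 6, 0, -5, 0]
  grip: 4

```text
t: 33.02
tool_pos: [0.4555, 0.0009, 0.1189]
orientation: [-2.205, -2.237, -0.003]
force: [0.5, 0.4, -0.1]
opening: 0.0404
gripper_force: 0.0
```

play_rows:
  targets: [0, 0, 0, 0, 0, 0, 0, 0, 0, 0, 0, 0, 0, 0, 0, 0, 0, 0, 2, 0, 0, 0, 4, 0, 0, 0, 5.2, 0, 0, 0, 5.2, 0]
  grip: 0

```text
t: 33.68
tool_pos: [0.4528, -0.0027, 0.0633]
orientation: [-2.206, -2.231, 0.005]
force: [-1.3, 0.4, 0.5]
opening: 0.0006
gripper_force: 0.0
```

Run:
```python
from h import *
s=read_state(); print(s['tool_pos'],s['opening'],s['force'])
move((.457,-.03,.067),(.457,-.046,.067))
```

```text
[ 0.45283487 -0.00270639  0.06333962] 0.0006080145814466467 [-1.29589425  0.37289246  0.52521276]
[-2.73  0.38 -0.37]
[-4.33  0.37 -0.37]
```

play_rows:
  targets: [-1, 0.3, -0.3, 0, -2, 0.3, -0.3, 0, -2.6, 0.3, -0.3, 0, -3.2, 0.3, -0.3, 0, -3.7, 0.3, -0.3, 0, -4.1, 0.3, -0.3, 0, -4.4, 0.3, -0.3, 0, -4.4, 0.3, -0.3, 0]

```text
t: 34.35
tool_pos: [0.4593, -0.0405, 0.0703]
orientation: [-2.203, -2.229, -0.014]
force: [-0.3, 33.8, 9.9]
opening: 0.0008
gripper_force: 16.7
```

Run:
```python
from h import *
s=read_state(); print(s['tool_pos'],s['force'])
```

```text
[ 0.45932383 -0.04049135  0.07033113] [-0.28737483 33.8217487   9.88294245]
```

Contact falls at y = -0.0405, where a shut peg should be, and it holds at 34 N. That is the stop. Withdraw and verify.

play_rows:
  targets: [1.5, 0, 0, 0, 4, 0, -1, 0, 7.5, 0, -4, 0, 11.5, 0, -8, 0, 15.5, 0, -10, 0, 19.5, 0, -10, 0, 22, 0, -10, 0, 22, 0, -10, 0]

```text
t: 35.02
tool_pos: [0.4564, 0.18, 0.1718]
orientation: [-2.202, -2.24, -0.008]
force: [1.0, 0.6, -1.2]
opening: 0.0001
gripper_force: 0.0
```

Run:
```python
from h import *
s=read_state(); print(s['tool_pos'],s['force'],s['t'])
c=cam('top'); cv2.imwrite('pics/crop7.png',cv2.resize(c['image'][80:300,150:510,::-1],None,fx=2.2,fy=2.2,interpolation=cv2.INTER_CUBIC))
for z,p in (('hinge',(.5318,-.055,.054)),('tip',(.406,-.056,.054))): u,v=pix(c,p[:3]); print(z,(u-150)*2.2,(v-80)*2.2)
```

```text
[0.45642711 0.17995602 0.17180674] [ 0.96578293  0.56883061 -1.22376382] 35.0167
hinge 426.8671357454024 276.9333192434196
tip 427.619906064444 373.656213089613
```

View pics/crop7.png

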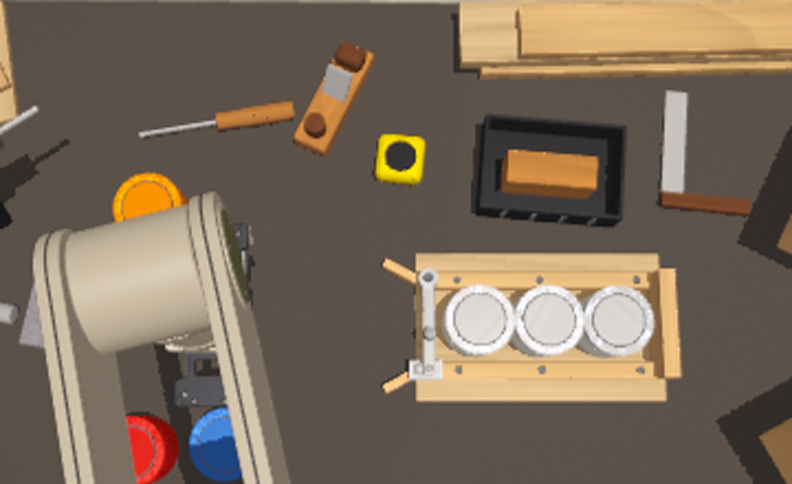

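The keeper is shut, running from hinge (428,277) to tip (428,372) as predicted. Three tins are upright behind it, the offcut is in the crate at (548,172), and the tools look undisturbed. I hand in.

```bash
python3 -c "
from plant import workorder; print(workorder.close_job())"
```

```text
the job is handed in; nothing more can be done
None
```

I handed the job in at about 35 s: the three tins stand upright in single file behind the keeper, which is shut against its stop, the offcut is in the crate, and the tools look undisturbed; no verdict came back.

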